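Clamp the tube keeper shut on the shaker

TASK

The blood tubes are about to be shaken. First swing the hinged aluminium keeper bar fully down over the tube caps. Then squeeze the self-closing steel clamp open, take it off its stand, put its open jaws squarely down over the pair of tabs at the bar's free end, well down, and release it so that it stands there by itself gripping both tabs together; do not knock over the small jar on the shaker or the cup on the clamp's stand.

Things in the scene. Friction and masses are not known exactly. Their poses are not given: they have to be found in the camera images.
- shaker: Fixed white shaker, 170 mm (x) by 290 mm (y), deck 45 mm above the table; origin at the centre of its underside, z up. In its middle a fixed blue rack (x +-32, y +-64 mm) with two rows of five green-capped tubes, cap tops 129 mm above the table. A fixed tab (-x one of the pair) stands at its +y end. It may stand on the robot's left or right, the clamp's stand on the other side.
- keeper (a joint): Angle (rad) of the keeper bar: 0 = fully down over the caps (hard stop), grows as its free end rises; starts at 0.6 to 1.1. Stiff hinge: stays where it is left; 1 to 2 N at its free end moves it. Flat aluminium strip 40 mm wide, 5 mm thick, up to 155 mm from the hinge; a narrow neck and the tab go on to 192 mm. Closed, its top is 140 mm above the table.
- hinge (a point): Point on the keeper's hinge axis, mid width: at (0, -80, 137.5) mm in the shaker's frame. The axis runs along the shaker's x. The closed bar runs from here along the shaker's +y.
- keeper_push (a point): Point on the keeper bar's top face, mid width, 140 mm from the hinge axis; a good place to push it down. It moves with the bar: own y points along the bar to its free end, z out of its top face.
- tabs_top (a point): Fixed point: centre of the top edge of the pair of tabs when the keeper is down, 140 mm above the table, at (0, 100, 140) mm in the shaker's frame; axes as the shaker's. The two upright aluminium tabs, 6 mm each with 1 mm between, are together 13 mm thick along the shaker's x, 24 mm wide along its y. Their upper 34 mm are free for the jaws on both sides.
- stand: Fixed dark steel plate 130 mm (x) by 80 mm (y) by 12 mm with an upright aluminium tab 24 mm (x) by 10 mm (y), centred at x = +30 mm, its top 60 mm above the table. Origin at the centre of the underside. The clamp starts clipped on this tab, upright.
- stand_tab_top (a point): Centre of the top edge of the stand's tab, 60 mm above the table; axes as the stand's.
- clamp: Self-closing steel clamp, 105 mm tall, about 100 g, upright, jaws down (z up); starts with the stand's yaw, on its tab. Two crossed halves: squeezing the handles together along the clamp's y opens the jaws by as much; let go, a spring shuts them. Jaws stay midway between the handles, straight below. Origin: on the half with handle on -y and jaw on +y, level with the jaw tips.
- clamp_jaw (a joint): How far the clamp is opened, in m: 0 fully closed, 0.024 fully squeezed (hard stop); 0.008 on its stand, about 0.011 on the pair of tabs. The spring needs 6.5 N at 0, 8.5 N on the stand, 12.5 N fully squeezed: grip with about 25 N.
- clamp_grip (a point): Mid height of the clamp's handles, 85 mm above the jaw tips, midway between them on the stand (fully squeezed, 8 mm to +y of midway). Axes as the clamp's. Handle plates: 30 mm (x) by 40 mm tall, 65 to 105 mm above the tips; outside to outside along y 62 mm closed, 54 mm on the stand, 38 mm fully squeezed.
- clamp_tip (a point): On the clamp, level with the jaw tips (lowest edge), midway between the jaws when it grips the pair of tabs; 5.5 mm to -y of the clamp's origin. Jaw plates: 24 mm wide (x), 28 mm tall, 5 mm thick; gap between them 2 mm closed, 10 mm on the stand, 26 mm fully squeezed. The crossed arms begin above the jaws: go 15 to 25 mm down over a tab.
- jar: Small amber jar standing on the shaker's deck, 28 mm across, 42 mm tall, at the shaker's -x, -y corner; origin at its underside. Leave it standing.
- cup: Small clear cup standing on the stand's plate, 38 mm across, 42 mm tall, about 65 mm to the -x side of the stand's tab; origin at its underside. Leave it standing.
- keeper_tab (a point): The tab at the keeper bar's free end (on the shaker's +x side of the pair), 6 by 24 by 34 mm; this point is the middle of its top edge, 180 mm from the hinge axis. It comes to stand beside the rack tab when the bar is down.
Things that resemble listed ones, but are neither listed nor needed, are in the scene too. Of the things like the clamp, leave any that is purple; of the rest the larger one is meant. What is shaped like the stand but yellow is not meant.

How it is judged (in metres and radians):
On the way, in this order (a step that is already met when the one before it is completed fails the run):
1. the keeper bar is fully down (value of joint keeper below 0.04 rad), for 0.2 s.
2. the clamp, squeezed open, has left its stand (value of joint clamp_jaw above 0.013 m and distance between clamp_tip and stand_tab_top above 0.05 m), for 0.1 s.
At the end, for the whole second after the job is handed in: The keeper bar is down (under 0.04 rad); the clamp stands by itself, upright within 0.2 rad and at rest, on the pair of tabs, pressing on both with more than 2 N, its jaw tips at least 10 mm below the tabs' top edge and its jaws centred within 15 mm of the tabs' middle (value of joint keeper below 0.04 rad and contact force between clamp and shaker above 2 N and contact force between clamp and keeper above 2 N and z of clamp_tip in the frame of tabs_top below -0.01 m and horizontal distance between clamp_tip and tabs_top below 0.015 m and angle between clamp's own z axis and vertical below 0.2 rad and linear speed of clamp below 0.02 m/s); the robot touches nothing.
It fails at once if the jar on the shaker is knocked over (angle between jar's own z axis and vertical above 0.6 rad).
It fails at once if the cup on the stand is knocked over (angle between cup's own z axis and vertical above 0.6 rad).
It also fails if it takes over 61 s, if anything falls off the work surface, if the arm or the gripper's body presses on something with over 40 N, if the wrist force passes 120 N, or if a joint passes its speed limit or range.

ROBOT

A 7-joint arm with a two-finger parallel gripper is mounted at the origin on the work surface. World frame = base frame: x ahead of the robot, y to its left, z up, the work surface at z = 0. Lengths are in mm, angles in rad, forces in N, time in s.
With the tool pointing down it reaches from about 400 to 850 mm from the base axis. Payload 4.5 kg.
Tool frame: the origin (TCP) lies between the finger pads; the fingertips stand 22 mm ahead of it and the grasp point (between the pads) lies 3 mm ahead of it (ctrl.finger_overhang is the distance from the TCP to the fingertips, in mm); z points along the fingers, y is the line along which they close (so a half turn about z gives the same grasp; the last joint's range is limited). The gripper opens to 88 mm and grips with 3 to 60 N. Pads are 18 mm wide; open, the fingers measure 123 mm over their backs; the gripper's body (75 mm by 187 mm) begins 45 mm behind the grasp point.
Start: joints at [1.267, 0.689, -0.195, 1.565, 0.157, 0.902, -0.215], TCP at [207.161, -589.691, 260.743] pointing down, gripper open.
Joint ranges: [-3.01, 3.01], [-0.46, 2.08], [-1.47, 1.51], [0.13, 2.56], [-1, 4.14], [0.04, 2.09], [-2.66, 2.66]. Speed limits (rad/s): [2.57, 2.57, 3.14, 3.14, 3.14, 3.14, 3.14].

INTERFACE

Orientations are given as a unit quaternion [x, y, z, w].
In Python, from cell import ctrl gives the robot as it stands.
- The arm moves only by the shell command python3 -m pendant 'ROWS'. ROWS is JSON, a list of rows, each an object of numbers: "dx", "dy", "dz": the shift along the tool's x, y, z each as a share of 0.3 m, from -1 to 1; "spin": the turn about the tool's z as a share of 0.15 rad, from -1 to 1; "claw": the closure, from -1 (fully open) to 1 (shut). In form: [{"dx": .., "dy": .., "dz": .., "spin": .., "claw": ..}, ...]. A call has 1 to 12 rows; each row shifts and turns the commanded pose from where the row before left it, along the tool's axes as they then stand; what a row does not reach is not made up. A row lasts 1/8 s, in which the tool goes at most 62.5 mm and 10.7 degrees, less where a joint would pass 70% of its speed; a pose out of reach is approached as far as the arm can. A call with a number of a shift or a turn outside -1 to 1 is refused whole. A call with a gripper value outside its range is refused whole. The fingers move at their own pace and stop on an object; the grip force is fixed at half the most. Time passes only in rows, so rows that do not move let the fingers close. It gives the time, the measured TCP pose, the force, the opening and the grip force at its end, in the units of the state.
- ctrl.observe(): the state, without advancing time (a new reading comes with each control period).
- ctrl.capture(name): name is "scene" or "top" or "wrist"; returns a dict with "img" (420x560x3 uint8, blue, green, red), "camera_matrix" (3x3 intrinsics, pixels), "world_to_cam" (4x4, takes a point from world to camera coordinates). Camera axes: x right, y down, z forward; pixel columns grow to the right and rows downward; lengths in mm; the calibration is good to about 2 mm. The wrist camera is an equidistant fisheye: a pixel r from the principal point sees the ray r / f radians off the axis. A picture is of the moment at which its call begins. There is no depth.
- ctrl.finish_job(): hands the job in; it is judged then, once.
The state is a dict: "clock": time; "joints": joint angles; "qd": joint speeds; "effort": joint torques, N m; "position": TCP position; "tool_rot": TCP orientation; "contact_force": force on the tool from outside, world axes, zero at the start; "wrist_torque": the same for the moment, N m; "width": opening from 0.0 (shut) to 1.0 (fully open); "finger_force": force on a finger pad.
Only numpy, scipy, OpenCV 4.12 (cv2) and the standard library are available. Lean on these libraries where they do the work, as an engineer would, in place of code of your own. Each camera call takes 0.05 s, during which the arm holds its last target. There are 200 camera calls.

## Working session

There is one attempt and no reset: what is moved stays moved. The work goes in short steps, Python scripts to look and compute and a shell command to move; the robot and the scene stay as the last step left them, time stands still between calls to the robot, and variables do not carry over. Pictures are saved under pics/ and viewed, at most 10 in all, crops included, and the job is handed in when it is done.

```bash
ls; mkdir -p pics
python3 - <<'E'
from cell import ctrl
import cv2,numpy as np
o=ctrl.observe();print({k:np.round(v,3) for k,v in o.items()})
for n in("scene","top"):
    c=ctrl.capture(n);cv2.imwrite(f"pics/{n}0.png",c["img"]);print(n,np.round(c["camera_matrix"],1).tolist(),np.round(c["world_to_cam"],3).tolist())
E
```

```text
pics
{'clock': np.float64(0.0), 'joints': array([ 1.267,  0.69 , -0.195,  1.566,  0.157,  0.903, -0.215]), 'qd': array([ 0.   , -0.001,  0.001,  0.001,  0.   ,  0.002,  0.002]), 'effort': array([ 0.0000e+00, -5.2757e+01, -1.2670e+00, -1.5343e+01, -5.3000e-02,
        6.0000e-03,  0.0000e+00]), 'position': array([ 206.881, -589.142,  259.911]), 'tool_rot': array([ 0.986,  0.168, -0.   , -0.001]), 'contact_force': array([-0.84 , -0.567, -0.203]), 'wrist_torque': array([0.001, 0.043, 0.04 ]), 'finger_force': np.float64(0.0), 'width': np.float64(0.997)}
scene [[420.3, 0.0, 281.3], [0.0, 420.3, 209.1], [0.0, 0.0, 1.0]] [[0.734, 0.679, 0.012, -324.332], [0.385, -0.401, -0.832, -89.152], [-0.56, 0.615, -0.555, 1305.072], [0.0, 0.0, 0.0, 1.0]]
top [[393.9, 0.0, 273.6], [0.0, 393.9, 208.1], [0.0, 0.0, 1.0]] [[0.03, -0.999, -0.016, -18.1], [-0.991, -0.027, -0.133, 488.537], [0.132, 0.02, -0.991, 807.883], [0.0, 0.0, 0.0, 1.0]]
```

View pics/scene0.png

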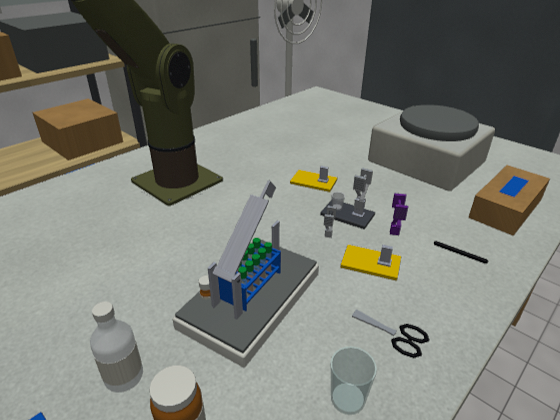

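View pics/top0.png

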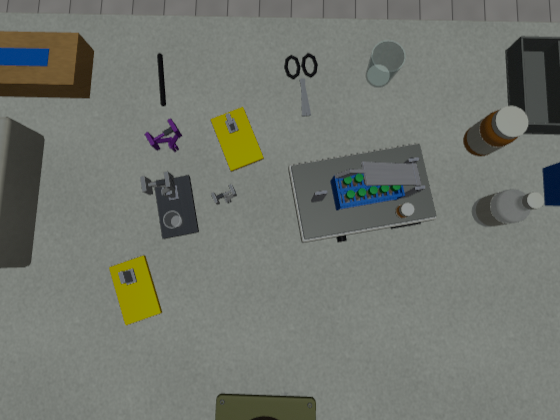

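The top view shows the shaker on the robot's right (deck about 290–435, 147–240). Its hinge is at the right end near (418,170), its fixed tab is near (320,194), and the jar is at (406,210).

- **Clamp candidates:** large grey at (157,183) on the dark stand, small grey at (223,194), purple at (165,136). The large grey one on the dark stand fits the description.
- **Stand candidates:** dark plate (176,206), yellow plates (237,140) and (135,290). The dark one is meant.

Next I'll measure these and confirm with an enlarged crop.

```bash
cat > h.py <<'E'
import numpy as np,cv2
from cell import ctrl
from scipy.spatial.transform import Rotation as R
def ray(c,uv):
    K=c["camera_matrix"];T=np.array(c["world_to_cam"]);uv=np.atleast_2d(np.array(uv,float))
    d=(np.c_[uv,np.ones(len(uv))]@np.linalg.inv(K).T)@T[:3,:3]
    return -T[:3,:3].T@T[:3,3],d
def onz(c,uv,z):
    o,d=ray(c,uv);return o+d*((z-o[2])/d[:,2])[:,None]
def proj(c,P):
    P=np.atleast_2d(P);T=np.array(c["world_to_cam"]);q=P@T[:3,:3].T+T[:3,3];p=q@np.array(c["camera_matrix"]).T;return p[:,:2]/p[:,2:]
def two(a,ua,b,ub):
    o,d=ray(a,ua);p,e=ray(b,ub);d=d[0];e=e[0]
    s=np.linalg.lstsq(np.c_[d,-e],p-o,rcond=None)[0];A=o+s[0]*d;B=p+s[1]*e
    return (A+B)/2,np.linalg.norm(A-B)
E
python3 - <<'E'
from h import *
c=ctrl.capture("top");im=c["img"]
hsv=cv2.cvtColor(im,cv2.COLOR_BGR2HSV)
def rect(box,m,z):
    x0,y0,x1,y1=box;k=np.zeros(m.shape,np.uint8);k[y0:y1,x0:x1]=m[y0:y1,x0:x1]*255
    k=cv2.morphologyEx(k,cv2.MORPH_OPEN,np.ones((3,3)))
    cs=max(cv2.findContours(k,0,2)[0],key=cv2.contourArea)
    w=onz(c,cs[:,0,:],z)[:,:2].astype(np.float32)
    r=cv2.minAreaRect(w);print(r,cv2.boxPoints(r).round(0).tolist());return r
v=hsv[...,2]
print("px",im[225,330],im[225,180],im[300,250],im[210,190])
rect((280,130,450,250),v<115,45)
rect((145,165,205,245),v<90,12)
a=cv2.resize(im[110:250,130:270],None,fx=4,fy=4,interpolation=2)
cs=ctrl.capture("scene");b=cv2.resize(cs["img"][155:255,310:430],None,fx=5,fy=5,interpolation=2)
cv2.imwrite("pics/crop1.png",np.hstack([cv2.resize(a,(400,400)),cv2.resize(b,(400,400))]))
cv2.imwrite("pics/crop2.png",np.hstack([cv2.resize(im[140:245,285:440],(400,271)),cv2.resize(cs["img"][170:360,170:325],(400,490))[:271]]))
E
```

```text
px [96 99 96] [76 74 72] [124 130 125] [55 51 48]
((530.6405639648438, -189.82823181152344), (162.2204132080078, 280.9176330566406), 11.548901557922363) [[423.0, -68.0], [479.0, -344.0], [638.0, -311.0], [582.0, -36.0]]
((494.1927490234375, 212.4036865234375), (139.4338836669922, 81.84374237060547), 12.301074028015137) [[417.0, 238.0], [435.0, 158.0], [571.0, 187.0], [554.0, 267.0]]
```

View pics/crop1.png

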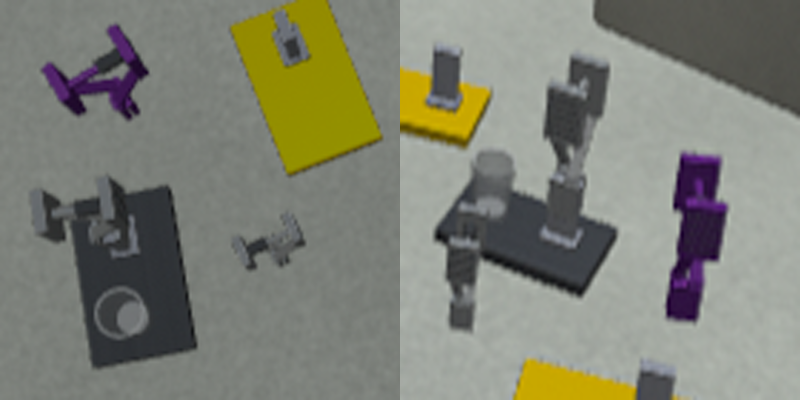

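The crop confirms it: the larger grey clamp stands on the dark stand next to the cup. The small grey one and the purple one stand free on the table. Next, the keeper.

View pics/crop2.png

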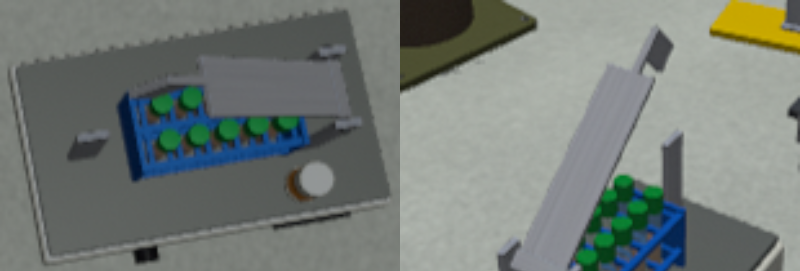

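Run:
```python
from h import *
t=ctrl.capture("top");s=ctrl.capture("scene")
P,e=two(t,(364.5,172.5),s,(259.1,197.9));print("strip end",P,e)
yaw=np.radians(11.5);C=np.array([530.6,-189.8,0])
Rz=R.from_euler('z',yaw).as_matrix()
H=C+Rz@[0,-80,137.5];print("hinge",H,"tabs",C+Rz@[0,100,140])
l=Rz.T@(P-H);print("local",l,"theta",np.arctan2(l[2],l[1]),np.linalg.norm(l))
print("fixed tab top",onz(t,(321,192.3),140), "expect",C+Rz@[-3.5,100,140])
S=np.array([489.5,211.8,0]);Rs=R.from_euler('z',np.radians(12.1)).as_matrix()
T=S+Rs@[30,0,60];print("stand tab",T)
print("px top: tab",proj(t,T),"handles@z145",proj(t,T+Rs@[0,27,85]),proj(t,T+Rs@[0,-27,85]))
for th in(.7,.8,.9,1.,1.1): print(th,proj(t,H+Rz@[0,155*np.cos(th),155*np.sin(th)]),proj(s,H+Rz@[0,155*np.cos(th),155*np.sin(th)]))
```

```text
strip end [ 524.36465623 -154.36467764  234.859173  ] 0.022591328976230507
hinge [ 546.54943475 -268.19397637  137.5       ] tabs [510.66320656 -91.80752954 140.        ]
local [  0.95449962 115.96707541  97.359173  ] theta 0.6983909464737177 151.42021732609203
fixed tab top [[506.61797818 -93.64951739 140.        ]] expect [507.23347009 -92.50531731 140.        ]
stand tab [518.8334971  218.08855689  60.        ]
px top: tab [[167.37746621 189.16403177]] handles@z145 [[140.27505696 183.57285503]] [[168.72105194 178.37106513]]
0.7 [[363.38299151 173.00124392]] [[259.42782774 196.00521119]]
0.8 [[371.39467505 170.30155006]] [[256.12830535 193.34125528]]
0.9 [[380.19567691 167.55356999]] [[252.38495176 191.36832282]]
1.0 [[389.68479109 164.79869112]] [[248.21004464 190.14481282]]
1.1 [[399.73626318 162.08190854]] [[243.62273918 189.72649599]]
```

```bash
python3 -m pendant '[{"dz":-0.2,"spin":0.91,"claw":1},{"dx":0.132,"dy":-0.113,"claw":1},{"dx":0.132,"dy":-0.113,"claw":1},{"dx":0.132,"dy":-0.113,"claw":1},{"dx":0.132,"dy":-0.113,"claw":1},{"dx":0.132,"dy":-0.113,"claw":1},{"dx":0.132,"dy":-0.113,"claw":1},{"dx":0.132,"dy":-0.113,"claw":1},{"dx":0.132,"dy":-0.113,"claw":1},{"dx":0.132,"dy":-0.113,"claw":1},{"dx":0.132,"dy":-0.113,"claw":1},{"claw":1}]'
cat >> h.py <<'E'
def go(x,y,z,yawdeg):
    "remaining shift to a world TCP target and tool-x yaw, in pendant shares (tool axes as they stand)"
    o=ctrl.observe();r=R.from_quat(o["tool_rot"]);M=r.as_matrix();p=np.array(o["position"])
    d=M.T@(np.array([x,y,z])-p)/300;w=np.degrees(np.arctan2(M[1,0],M[0,0]))
    print("pos",p.round(1),"yaw",round(w,2),"F",np.round(o["contact_force"],1),"w",round(float(o["width"])*88,1),"ff",round(float(o["finger_force"]),1),"t",round(float(o["clock"]),2),"| shares",d.round(3),"spin",round(np.radians(w-yawdeg)/.15,2))
E
python3 -c "
from h import *
go(528,-177,320,11.5)"
```

```text
pos [ 207.1 -589.5  260.5] yaw 19.36 F [ 0.1 -0.2 -0.5] w 88.2 ff 0.0 t 0.3 | shares [ 1.465 -0.943 -0.198] spin 0.91invalid input at $[0]: expected keys dx, dy, dz, spin, claw
```

```bash
python3 -m pendant '[{"dx":0,"dy":0,"dz":-0.2,"spin":0.91,"claw":1},{"dx":0.132,"dy":-0.113,"dz":0,"spin":0,"claw":1},{"dx":0.132,"dy":-0.113,"dz":0,"spin":0,"claw":1},{"dx":0.132,"dy":-0.113,"dz":0,"spin":0,"claw":1},{"dx":0.132,"dy":-0.113,"dz":0,"spin":0,"claw":1},{"dx":0.132,"dy":-0.113,"dz":0,"spin":0,"claw":1},{"dx":0.132,"dy":-0.113,"dz":0,"spin":0,"claw":1},{"dx":0.132,"dy":-0.113,"dz":0,"spin":0,"claw":1},{"dx":0.132,"dy":-0.113,"dz":0,"spin":0,"claw":1},{"dx":0.132,"dy":-0.113,"dz":0,"spin":0,"claw":1},{"dx":0.132,"dy":-0.113,"dz":0,"spin":0,"claw":1},{"dx":0,"dy":0,"dz":0,"spin":0,"claw":1}]'
python3 -c "
from h import *
go(528,-177,265,11.5)"
```

```text
clock: 1.8
position: [530.1, -173.0, 320.7]
tool_rot: [0.994, 0.105, 0.001, -0.001]
contact_force: [-0.5, -1.7, 0.1]
width: 0.005
finger_force: 0.0
pos [ 530.1 -173.   320.7] yaw 12.05 F [-0.5 -1.7  0.1] w 0.5 ff 0.0 t 1.8 | shares [-0.01   0.012  0.186] spin 0.06
```

```bash
python3 -m pendant '[{"dx":-0.01,"dy":0.006,"dz":0.1,"spin":0,"claw":1},{"dx":0,"dy":0.006,"dz":0.09,"spin":0.06,"claw":1},{"dx":0,"dy":-0.015,"dz":0.055,"spin":0,"claw":1},{"dx":0,"dy":-0.015,"dz":0.055,"spin":0,"claw":1},{"dx":0,"dy":-0.015,"dz":0.055,"spin":0,"claw":1},{"dx":0,"dy":-0.015,"dz":0.055,"spin":0,"claw":1},{"dx":0,"dy":-0.015,"dz":0.055,"spin":0,"claw":1},{"dx":0,"dy":-0.015,"dz":0.045,"spin":0,"claw":1},{"dx":0,"dy":0,"dz":0,"spin":0,"claw":1}]'
python3 -c "
from h import *
go(528,-177,160,11.5)"
```

```text
clock: 2.92
position: [519.1, -156.0, 166.9]
tool_rot: [0.995, 0.096, -0.001, -0.0]
contact_force: [0.2, -0.3, 0.4]
width: 0.006
finger_force: 0.0
pos [ 519.1 -156.   166.9] yaw 11.01 F [ 0.2 -0.3  0.4] w 0.5 ff 0.0 t 2.92 | shares [0.016 0.074 0.023] spin -0.06
```

```bash
python3 -m pendant '[{"dx":0,"dy":0,"dz":0.01,"spin":0,"claw":1},{"dx":0,"dy":0,"dz":0.01,"spin":0,"claw":1},{"dx":0,"dy":0,"dz":0.006,"spin":0,"claw":1},{"dx":0,"dy":0,"dz":0,"spin":0,"claw":1},{"dx":0,"dy":0,"dz":0,"spin":0,"claw":1}]'
python3 -c "
from h import *
go(528,-177,160,11.5)
c=ctrl.capture('scene');cv2.imwrite('pics/k.png',cv2.resize(c['img'][150:330,160:340],(600,600)))"
```

```text
clock: 3.55
position: [520.3, -156.3, 162.2]
tool_rot: [0.995, 0.096, 0.001, 0.001]
contact_force: [-3.9, 0.7, 18.9]
width: 0.0
finger_force: 9.3
pos [ 520.3 -156.3  162.2] yaw 10.99 F [-3.9  0.7 18.9] w 0.0 ff 9.3 t 3.55 | shares [0.012 0.073 0.008] spin -0.06
```

View pics/k.png

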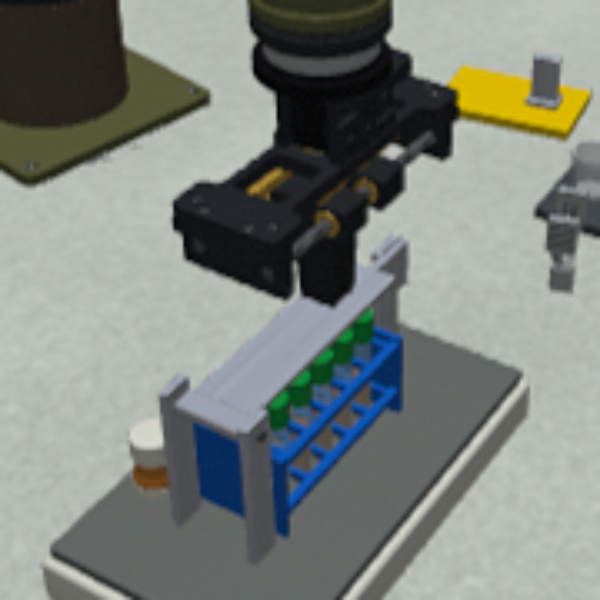

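The bar is down: the fingertips sit at z = 140 and meet a 19 N stop. I'll lift off, move over the clamp and take a close look.

```bash
python3 -m pendant '[{"dx":0,"dy":0,"dz":-0.15,"spin":0,"claw":1},{"dx":0,"dy":0,"dz":-0.18,"spin":-0.13,"claw":-1},{"dx":0.03,"dy":-0.153,"dz":0,"spin":0,"claw":-1},{"dx":0.03,"dy":-0.153,"dz":0,"spin":0,"claw":-1},{"dx":0.03,"dy":-0.153,"dz":0,"spin":0,"claw":-1},{"dx":0.03,"dy":-0.153,"dz":0,"spin":0,"claw":-1},{"dx":0.03,"dy":-0.153,"dz":0,"spin":0,"claw":-1},{"dx":0.03,"dy":-0.153,"dz":0,"spin":0,"claw":-1},{"dx":0.03,"dy":-0.153,"dz":0,"spin":0,"claw":-1},{"dx":0.03,"dy":-0.153,"dz":0,"spin":0,"claw":-1},{"dx":0,"dy":0,"dz":0,"spin":0,"claw":-1},{"dx":0,"dy":0,"dz":0,"spin":0,"claw":-1}]'
python3 -c "
from h import *
go(519,218,130,12.1)
c=ctrl.capture('wrist');cv2.imwrite('pics/w1.png',c['img']);print(c['camera_matrix'],np.linalg.inv(c['world_to_cam']).round(2))"
```

```text
clock: 5.1
position: [513.2, 217.3, 258.9]
tool_rot: [0.994, 0.105, -0.0, 0.001]
contact_force: [0.5, -0.2, 0.5]
width: 1.0
finger_force: 0.0
pos [513.2 217.3 258.9] yaw 12.11 F [ 0.5 -0.2  0.5] w 88.0 ff 0.0 t 5.1 | shares [0.019 0.001 0.43 ] spin 0.0
[[325.1922621    0.         279.98526225]
 [  0.         325.1922621  207.28599852]
 [  0.           0.           1.        ]] [[ 2.1000e-01 -9.3000e-01 -3.0000e-01  5.9281e+02]
 [-9.8000e-01 -2.0000e-01 -7.0000e-02  2.3406e+02]
 [ 0.0000e+00  3.1000e-01 -9.5000e-01  3.8347e+02]
 [ 0.0000e+00  0.0000e+00  0.0000e+00  1.0000e+00]]
```

View pics/w1.png

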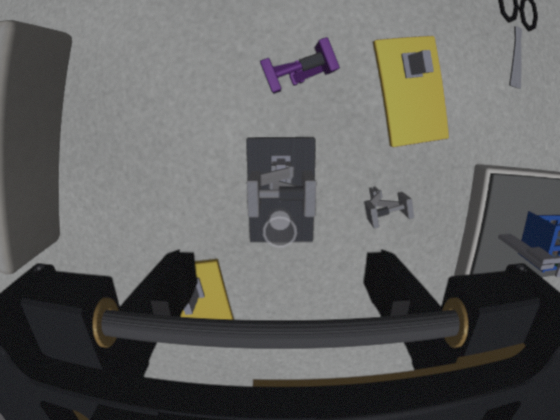

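The wrist view shows the clamp handles as plates at (253,199) and (310,198), square to the tool. The stand edges run parallel to the image axes, so the yaw is right. The cup is at (280,231).

Run:
```python
from h import *
c=ctrl.capture("wrist");K=np.array(c["camera_matrix"]);W=np.linalg.inv(c["world_to_cam"])
def fr(u,v):
    a=(np.array([u,v])-K[:2,2])/K[0,0];r=np.hypot(*a);d=np.r_[a/r*np.sin(r),np.cos(r)];return W[:3,:3]@d
def at(u,v,z):
    d=fr(u,v);return W[:3,3]+d*(z-W[2,3])/d[2]
for z in(135,145): print(z,at(281.5,198.5,z),np.linalg.norm(at(247,199,z)-at(316,199,z)), np.linalg.norm(at(310,181,z)-at(310,216,z)))
q=[at(u,v,12) for u,v in((247,138),(315,138),(249,242),(314,241))];print(np.round(q,0))
cen=sum(q)/4;print(cen,"tab",cen+30*np.array([.978,.21,0]))
print("cup top px",at(280,231,54))
go(*(at(281.5,198.5,143)[:2]),125,12.1)
```

```text
135 [521.09885888 216.38211744 135.        ] 55.22835302126922 29.23587338252946
145 [523.99277853 217.05901521 145.        ] 53.00571625756673 28.05929064116227
[[548. 262.  12.]
 [564. 186.  12.]
 [421. 236.  12.]
 [440. 157.  12.]]
[493.37358375 210.01844805  12.        ] tab [522.71358375 216.31844805  12.        ]
cup top px [461.08564758 204.70247998  54.        ]
pos [513.5 216.2 258.9] yaw 11.99 F [ 0.1 -0.3 -0.3] w 88.2 ff 0.0 t 5.2 | shares [0.033 0.004 0.446] spin -0.01
```

```bash
python3 -m pendant '[{"dx":0.03,"dy":0,"dz":0.1,"spin":0,"claw":-1},{"dx":0,"dy":0.003,"dz":0.1,"spin":0,"claw":-1},{"dx":0,"dy":0,"dz":0.1,"spin":0,"claw":-1},{"dx":0,"dy":0,"dz":0.1,"spin":0,"claw":-1},{"dx":0,"dy":0,"dz":0.043,"spin":0,"claw":-1},{"dx":0,"dy":0,"dz":0,"spin":0,"claw":-1},{"dx":0,"dy":0,"dz":0,"spin":0,"claw":1},{"dx":0,"dy":0,"dz":0,"spin":0,"claw":1},{"dx":0,"dy":0,"dz":0,"spin":0,"claw":1},{"dx":0,"dy":0,"dz":0,"spin":0,"claw":1},{"dx":0,"dy":0,"dz":0,"spin":0,"claw":1},{"dx":0,"dy":0,"dz":0,"spin":0,"claw":1}]'
python3 -c "
from h import *
go(522,217,240,12.1)
c=ctrl.capture('scene');d=ctrl.capture('wrist');cv2.imwrite('pics/g.png',np.hstack([cv2.resize(c['img'][120:260,290:430],(400,400)),cv2.resize(d['img'][100:300,180:380],(400,400))]))"
```

```text
clock: 6.7
position: [522.0, 219.3, 125.9]
tool_rot: [0.994, 0.106, -0.0, 0.0]
contact_force: [-0.1, 0.8, -0.7]
width: 0.425
finger_force: 30.0
pos [522.  219.3 125.9] yaw 12.15 F [-0.1  0.8 -0.7] w 37.4 ff 30.0 t 6.7 | shares [-0.002  0.007 -0.38 ] spin 0.01
```

View pics/g.png

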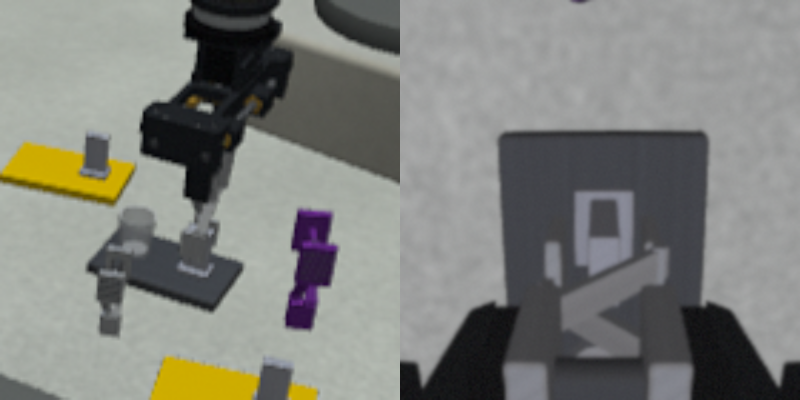

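Fully squeezed at 37 mm, with the jaws clear of the tab on both sides. Lifting.

```bash
python3 -m pendant '[{"dx":0,"dy":0,"dz":-0.03,"spin":0,"claw":1},{"dx":0,"dy":0,"dz":-0.08,"spin":0,"claw":1},{"dx":0,"dy":0,"dz":-0.11,"spin":0,"claw":1},{"dx":0,"dy":0,"dz":-0.12,"spin":0,"claw":1},{"dx":0,"dy":0,"dz":-0.12,"spin":0,"claw":1},{"dx":0,"dy":0,"dz":-0.12,"spin":0,"claw":1},{"dx":0,"dy":0,"dz":0,"spin":0,"claw":1}]'
python3 -c "
from h import *
go(510.7,-91.8,290,-78.5);print(np.round(ctrl.observe()['joints'],2))"
```

```text
clock: 7.68
position: [523.6, 219.9, 303.3]
tool_rot: [0.994, 0.106, 0.003, -0.001]
contact_force: [0.9, 0.0, -1.5]
width: 0.425
finger_force: 30.0
pos [523.6 219.9 303.3] yaw 12.12 F [ 0.9  0.  -1.5] w 37.4 ff 30.0 t 7.67 | shares [-0.261  1.007  0.041] spin 10.54
[-0.4   0.56 -0.12  1.7   0.08  0.89 -1.92]
```

```bash
python3 -m pendant '[{"dx":0,"dy":0,"dz":0,"spin":-0.95,"claw":1},{"dx":0,"dy":0,"dz":0,"spin":-0.95,"claw":1},{"dx":0,"dy":0,"dz":0,"spin":-0.95,"claw":1},{"dx":0,"dy":0,"dz":0,"spin":-0.95,"claw":1},{"dx":0,"dy":0,"dz":0,"spin":-0.95,"claw":1},{"dx":0,"dy":0,"dz":0,"spin":-0.95,"claw":1},{"dx":0,"dy":0,"dz":0,"spin":-0.95,"claw":1},{"dx":0,"dy":0,"dz":0,"spin":-0.95,"claw":1},{"dx":0,"dy":0,"dz":0,"spin":-0.95,"claw":1},{"dx":0,"dy":0,"dz":0,"spin":-0.95,"claw":1},{"dx":0,"dy":0,"dz":0,"spin":-0.9,"claw":1},{"dx":0,"dy":0,"dz":0,"spin":0,"claw":1}]'
python3 -c "
from h import *
go(510.7,-91.8,280,101.5);print(np.round(ctrl.observe()['joints'],2))"
```

```text
clock: 9.18
position: [521.6, 218.6, 298.9]
tool_rot: [0.633, 0.774, -0.001, -0.001]
contact_force: [-1.1, 0.1, -0.4]
width: 0.425
finger_force: 30.0
pos [521.6 218.6 298.9] yaw 101.44 F [-1.1  0.1 -0.4] w 37.4 ff 30.0 t 9.18 | shares [-1.007 -0.241  0.064] spin -0.01
[-0.14  0.61 -0.57  1.69  0.39  0.96 -0.66]
```

```bash
python3 -m pendant '[{"dx":-0.126,"dy":-0.03,"dz":0,"spin":0,"claw":1},{"dx":-0.126,"dy":-0.03,"dz":0,"spin":0,"claw":1},{"dx":-0.126,"dy":-0.03,"dz":0,"spin":0,"claw":1},{"dx":-0.126,"dy":-0.03,"dz":0,"spin":0,"claw":1},{"dx":-0.126,"dy":-0.03,"dz":0,"spin":0,"claw":1},{"dx":-0.126,"dy":-0.03,"dz":0,"spin":0,"claw":1},{"dx":-0.126,"dy":-0.03,"dz":0.03,"spin":0,"claw":1},{"dx":-0.126,"dy":-0.03,"dz":0.03,"spin":0,"claw":1},{"dx":0,"dy":0,"dz":0,"spin":0,"claw":1},{"dx":0,"dy":0,"dz":0,"spin":0,"claw":1}]'
python3 -c "
from h import *
go(510.7,-91.8,250,101.5)
c=ctrl.capture('scene');d=ctrl.capture('wrist');cv2.imwrite('pics/p.png',np.hstack([cv2.resize(c['img'][100:260,200:360],(400,400),interpolation=2),cv2.resize(d['img'][80:320,160:400],(400,400),interpolation=2)]))"
```

```text
clock: 10.42
position: [511.9, -90.7, 281.9]
tool_rot: [0.633, 0.774, 0.0, -0.0]
contact_force: [0.3, 0.7, -1.0]
width: 0.423
finger_force: 30.0
pos [511.9 -90.7 281.9] yaw 101.46 F [ 0.3  0.7 -1. ] w 37.2 ff 30.0 t 10.43 | shares [-0.003 -0.005  0.106] spin -0.0
```

View pics/p.png

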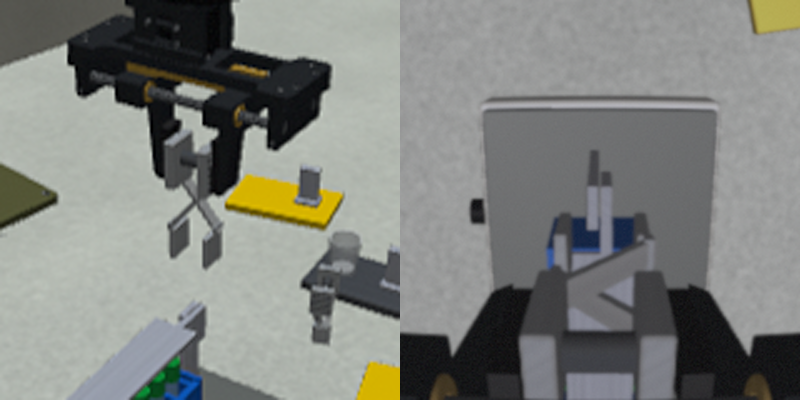

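The left half shows the open jaws above the tabs. The right half shows the tabs centred between the jaws: tab mid column about 600, jaw mid about 601. I'll work out the tip height from the scene view.

Run:
```python
from h import *
s=ctrl.capture("scene");p=np.array(ctrl.observe()["position"])
for dz in(80,86,92): print(dz,((proj(s,p-[0,0,dz])-[200,100])*2.5).round(1))
Rz=R.from_euler('z',np.radians(11.5)).as_matrix()
for z in (80,86,92): print([((proj(s,p+Rz@[sx*15.5,0,-z])-[200,100])*2.5).round(0).tolist() for sx in(-1,1)])
go(510.7,-91.8,220,101.5)
```

```text
80 [[194.5 242.7]]
86 [[194.5 248.9]]
92 [[194.4 255.2]]
[[[178.0, 237.0]], [[211.0, 248.0]]]
[[[178.0, 244.0]], [[211.0, 254.0]]]
[[[178.0, 250.0]], [[211.0, 261.0]]]
pos [512.2 -90.  282.3] yaw 101.62 F [ 0.4  0.1 -1.1] w 37.1 ff 30.0 t 10.57 | shares [-0.005 -0.006  0.208] spin 0.01
```

```bash
python3 -m pendant '[{"dx":-0.004,"dy":-0.005,"dz":0.05,"spin":0,"claw":1},{"dx":0,"dy":0,"dz":0.04,"spin":0,"claw":1},{"dx":0,"dy":0,"dz":0.035,"spin":0,"claw":1},{"dx":0,"dy":0,"dz":0.03,"spin":0,"claw":1},{"dx":0,"dy":0,"dz":0.03,"spin":0,"claw":1},{"dx":0,"dy":0,"dz":0.03,"spin":0,"claw":1},{"dx":0,"dy":0,"dz":0,"spin":0,"claw":1},{"dx":0,"dy":0,"dz":0,"spin":0,"claw":1}]'
python3 -c "
from h import *
go(510.7,-91.8,212,101.5)
c=ctrl.capture('scene');d=ctrl.capture('wrist');cv2.imwrite('pics/q.png',np.hstack([cv2.resize(c['img'][140:240,210:310],(400,400),interpolation=2),cv2.resize(d['img'][80:320,160:400],(400,400),interpolation=2)]))"
```

```text
clock: 11.58
position: [511.0, -93.0, 217.7]
tool_rot: [0.633, 0.774, 0.0, 0.0]
contact_force: [-0.4, -0.7, -1.7]
width: 0.427
finger_force: 30.0
pos [511.  -93.  217.7] yaw 101.52 F [-0.4 -0.7 -1.7] w 37.6 ff 30.0 t 11.57 | shares [ 0.004 -0.     0.019] spin 0.0
```

View pics/q.png

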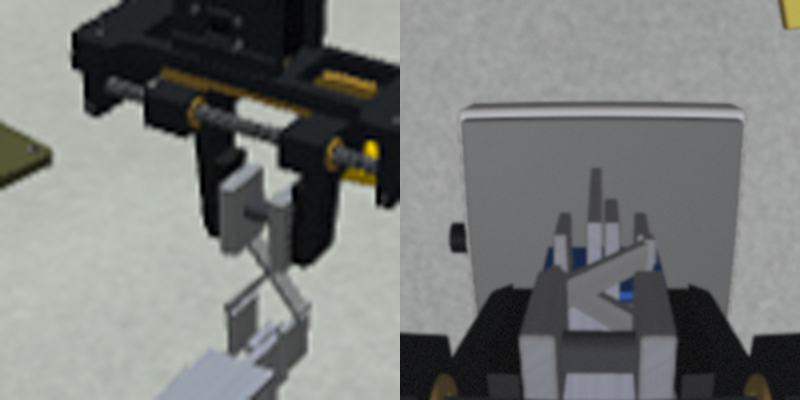

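The jaws straddle both tabs centrally (jaw mid 602, tab mid 603), about 17 mm down. I'll lower another 5 mm and release.

```bash
python3 -m pendant '[{"dx":0,"dy":0,"dz":0.016,"spin":0,"claw":1},{"dx":0,"dy":0,"dz":0,"spin":0,"claw":1},{"dx":0,"dy":0,"dz":0,"spin":0,"claw":1}]' && python3 -m pendant '[{"dx":0,"dy":0,"dz":0,"spin":0,"claw":0},{"dx":0,"dy":0,"dz":0,"spin":0,"claw":-0.5},{"dx":0,"dy":0,"dz":0,"spin":0,"claw":-1},{"dx":0,"dy":0,"dz":0,"spin":0,"claw":-1},{"dx":0,"dy":0,"dz":0,"spin":0,"claw":-1},{"dx":0,"dy":0,"dz":0,"spin":0,"claw":-1},{"dx":0,"dy":0,"dz":-0.05,"spin":0,"claw":-1},{"dx":0,"dy":0,"dz":-0.1,"spin":0,"claw":-1},{"dx":0,"dy":0,"dz":-0.15,"spin":0,"claw":-1},{"dx":0,"dy":0,"dz":-0.15,"spin":0,"claw":-1},{"dx":0,"dy":0,"dz":0,"spin":0,"claw":-1},{"dx":0,"dy":0,"dz":0,"spin":0,"claw":-1}]'
python3 -c "
from h import *
c=ctrl.capture('scene');d=ctrl.capture('wrist');cv2.imwrite('pics/r.png',np.hstack([cv2.resize(c['img'][140:300,190:350],(400,400),interpolation=2),cv2.resize(d['img'][80:320,160:400],(400,400),interpolation=2)]))"
```

```text
clock: 12.05
position: [510.8, -93.0, 212.7]
tool_rot: [0.633, 0.774, -0.0, 0.0]
contact_force: [-0.6, 0.2, -1.9]
width: 0.423
finger_force: 30.0
clock: 13.55
position: [510.3, -93.1, 347.7]
tool_rot: [0.633, 0.774, -0.0, -0.0]
contact_force: [-0.5, 0.3, 0.0]
width: 0.998
finger_force: 0.0
```

View pics/r.png

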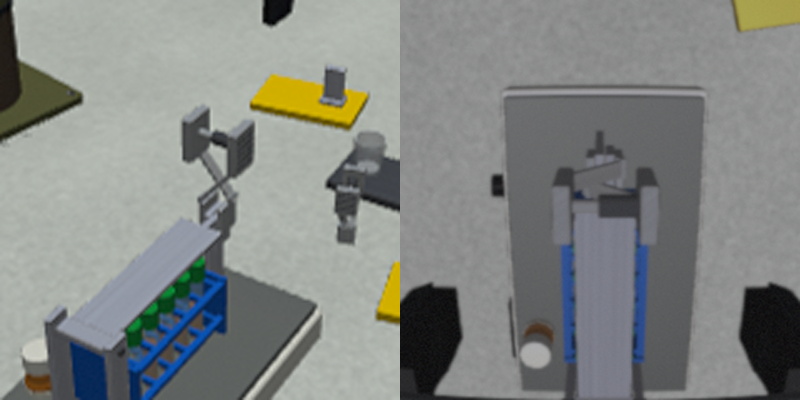

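The clamp stands upright on both tabs, the bar is down, the jar and cup are standing, and the gripper is clear.

```bash
python3 -c "
from cell import ctrl
print(ctrl.finish_job())"
```

```text
the job is handed in; nothing more can be done
None
```

I handed the job in at about 13.6 s; the judge gave no verdict. In the last pictures the keeper bar was down, the clamp stood upright gripping both tabs about 22 mm down (estimated), the jar and cup were standing, and the gripper was clear.

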